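# Load the tin shaker and hold its dead-man lever

## Robot

A 6-joint arm with a two-finger parallel gripper is mounted at the origin on the work surface. World frame = base frame: x ahead of the robot, y to its left, z up, the work surface at z = 0. Lengths are in m, angles in rad, forces in N, time in s.
With the tool pointing down it reaches from about 0.35 to 0.975 m from the base axis. Payload 17.4 kg.
Tool frame: the origin (TCP) lies on the mounting face of the last link; the fingertips stand 173 mm ahead of it and the grasp point (between the pads) lies 155 mm ahead of it; z points along the fingers, y is the line along which they close (so a half turn about z gives the same grasp; the last joint's range is limited). The gripper opens to 85 mm and grips with 20 to 120 N. Pads are 22 mm wide; open, the fingers measure 114 mm over their backs; the gripper's body (76 mm by 85 mm) begins 54 mm behind the grasp point. The pads swing forward as they close: fully open they stand 13 mm farther back than shut.
Start: joints at [1.277, 0.116, 1.442, -0, 1.584, -0.038], TCP at [0.171, 0.653, 0.405] pointing down, gripper open.
Joint ranges: [-2.83, 2.83], [-0.83, 2.19], [0.07, 2.5], [-1.14, 4.28], [0.01, 3], [-2.97, 2.97]. Speed limits (rad/s): [1.89, 1.89, 2.22, 3.14, 3.14, 3.14].

## Interface

Orientations are given as a rotation vector (axis times angle).
In Python, from cell import telemetry, optics, ticket gives the robot as it stands.
- The arm moves only by the tool move_arm, never from a script. Its argument "series" is a list of rows, each a list of 6 numbers: the shift along the tool's x, y, z in units of 30 mm (1.0 is 30 mm), then the turn, a rotation vector about the tool's x, y, z in units of 6 degrees (1.0 is 6 degrees). In form: [[tx, ty, tz, rx, ry, rz], ...]. A call has 1 to 20 rows; each row is the pose to reach, as a shift and turn from the pose commanded when the call began, along the tool's axes at that moment; what a row does not reach only later rows make up. A row lasts 1/12 s, in which the tool goes at most 41.7 mm and 7.16 degrees, less where a joint would pass 70% of its speed; a pose out of reach is approached as far as the arm can. A call with a gripper value outside its range is refused whole. "fingers" is the opening, from -1 (shut) to 1 (fully open), set as the call begins (left out, the last holds). The fingers move at their own pace and stop on an object; "grip_force" is the grip in N (left out, the last holds). Time passes only in rows, so rows that repeat a pose let the fingers close. It gives the time, the measured TCP pose, the force, the opening and the grip force at its end, in the units of the state.
- telemetry.state(): the state, without advancing time (a new reading comes with each control period).
- optics.capture(name): name is "side" or "top"; returns the picture (384x512x3 uint8, red, green, blue); there is no depth.
- optics.camera_params(name): a dict with "fovy" (degrees; the focal length in pixels is half the picture's height over the tangent of half this angle, whatever the lens; pixels are square), "cx", "cy" (the principal point, pixels), "extrinsics" (4x4, takes a point from world to camera coordinates). Camera axes: x right, y down, z forward; pixel columns grow to the right and rows downward; lengths in m; the calibration is good to about 2 mm. A picture is of the moment at which its call begins. camera_params takes no time and is no camera call.
- ticket.hand_in(): hands the job in; it is judged then, once.
The state is a dict: "clock": time; "qpos": joint angles; "dq": joint speeds; "joint_efforts": joint torques, N m; "ee_pos": TCP position; "eef_rot": TCP orientation; "wrist_force": force on the tool from outside, world axes, zero at the start; "moment": the same for the moment, N m; "gripper_width": opening from 0.0 (shut) to 1.0 (fully open); "grip_force": force on a finger pad.
Only numpy, scipy, OpenCV 4.12 (cv2) and the standard library are available. Lean on these libraries where they do the work, as an engineer would, in place of code of your own. Each camera call takes 0.05 s, during which the arm holds its last target. There are 200 camera calls.

## Task

Set the two tall blue paint tins upright in the shaker crate, one in each of the two cells with a green seat; set them down rather than dropping them, and leave the other tins, the bottle and the jar where they are. Then press the dead-man lever's orange pad down until its pointer stands in the green band (lever about level), never all the way into its bottom stop, and finish while still holding it pressed there.

Things in the scene. Friction and masses are not known exactly. Their poses are not given: they have to be found in the camera images.
- tin_1: tall blue paint tin with blue lid, bare steel in its middle, upright cylinder 52 mm in diameter, 110 mm high, about 0.3 kg; origin at the centre of its underside, z up. At the start it stands on the bench in front of the robot, in a row with the other blue tin and a red one (row along x, clear to the sides)
- tin_2: the second tall blue paint tin, same as tin_1
- tin_red: tall red tin of the same shape and size, not wanted: stays where it is
- shaker: tin shaker, fixed, left or right of the tins: grey base 180 x 180 x 38 mm (30 mm shaft stub at +x) under a square aluminium crate 156 x 156 mm with 2 x 2 cells. Origin: centre of the underside; x and y run along the crate walls. Cell centres at x, y = +-38 mm; cells 72 mm square inside, floor 59 mm and rim of all walls (4 mm thick) 120 mm above the bench. Turned up to 20 degrees
- seat_1: fixed green disc 60 mm in diameter, 3 mm thick, on the floor of an empty cell; marks one of the two cells to fill (which cells varies; the two may be side by side or diagonal). Origin at the centre of its underside (59 mm above the bench), so a tin stands with its underside 3 mm above this origin
- seat_2: the other green disc, same as seat_1, in the other empty cell
- short_1: short yellow tin with steel lid, 54 mm in diameter, 45 mm high, already standing in a crate cell without a seat, wholly below the rim: stays there. Origin at the centre of its underside
- short_2: second short yellow tin, same, in the remaining cell: stays there
- station: dead-man lever station, fixed, left or right, across from the shaker: base plate 220 x 90 x 12 mm, two grey cheeks at its +x end with a white/green/red arc scale on top, 70 mm wide, to 225 mm height, under the lever's black pointer. Origin: centre of the underside. The lever pivots at x = +80, z = 100 mm about y and points to the station's -x. Turned up to 23 degrees
- lever (a joint): dead-man lever angle in rad, growing as the pad is pressed down: 0 released (pad end raised 0.22 rad), 0.22 level, pointer mid green; white 0 to 0.15, green 0.15 to 0.30, red 0.30 to the bottom stop at 0.45. Spring: about 9 N at the pad in mid green, 4 N to start it, 14 N at the stop; it springs back when let go
- lever_pad (a point): centre of the top face of the lever's orange square pad, 44 x 44 x 12 mm, 130 mm from the pivot; moves with the lever. About 137 mm above the bench when released, 109 mm in mid green, 80 mm at the stop; in the green band it is within 9 mm of mid. Press it from above, e.g. with closed fingertips
- oil_bottle: white bottle with red cap, 60 mm in diameter, 170 mm high, standing beyond the work: stays. Origin at the centre of its underside
- jar: jar 60 mm in diameter, 80 mm high, standing beyond the work: stays. Origin at the centre of its underside

How it is judged:
On the way, in this order (a step that is already met when the one before it is completed fails the run):
1. both blue tins stand upright on the two green seats, let go, and the lever is still released (((horizontal distance between tin_1 and seat_1 below 0.016 m and z of tin_1 in the frame of seat_1 between -0.002 and 0.008 m and angle between each of tin_1, tin_2's own z axis and vertical below 0.12 rad and horizontal distance between tin_2 and seat_2 below 0.016 m and z of tin_2 in the frame of seat_2 between -0.002 and 0.008 m) or (horizontal distance between tin_1 and seat_2 below 0.016 m and z of tin_1 in the frame of seat_2 between -0.002 and 0.008 m and angle between each of tin_1, tin_2's own z axis and vertical below 0.12 rad and horizontal distance between tin_2 and seat_1 below 0.016 m and z of tin_2 in the frame of seat_1 between -0.002 and 0.008 m)) and contact force between the fingers and tin_1 below 0.2 N and contact force between the fingers and tin_2 below 0.2 N and value of joint lever below 0.08 rad), for 0.2 s.
2. the lever is held in the green band for a second with the tins in place (((horizontal distance between tin_1 and seat_1 below 0.016 m and z of tin_1 in the frame of seat_1 between -0.002 and 0.008 m and angle between each of tin_1, tin_2's own z axis and vertical below 0.12 rad and horizontal distance between tin_2 and seat_2 below 0.016 m and z of tin_2 in the frame of seat_2 between -0.002 and 0.008 m) or (horizontal distance between tin_1 and seat_2 below 0.016 m and z of tin_1 in the frame of seat_2 between -0.002 and 0.008 m and angle between each of tin_1, tin_2's own z axis and vertical below 0.12 rad and horizontal distance between tin_2 and seat_1 below 0.016 m and z of tin_2 in the frame of seat_1 between -0.002 and 0.008 m)) and contact force between the fingers and tin_1 below 0.2 N and contact force between the fingers and tin_2 below 0.2 N and value of joint lever between 0.15 and 0.3 rad and contact force between the fingers and station above 2 N), for 1 s.
At the end, for the whole second after the job is handed in: Each blue tin stands upright (within 0.12 rad) on its own green seat, within 16 mm of its centre and resting on it, not touched by the fingers; the lever is in the green band (0.15 to 0.30 rad) with the fingers pressing on it with more than 2 N, held through the last second (all of step 2); the arm keeps its last pose, push and grip.
It fails at once if lever driven into its bottom stop (beyond 0.42 rad) (value of joint lever above 0.42 rad).
It fails at once if a blue tin falls free faster than 0.7 m/s (dropped) ((linear speed of tin_1 above 0.7 m/s and contact force between the fingers and tin_1 below 0.2 N) or (linear speed of tin_2 above 0.7 m/s and contact force between the fingers and tin_2 below 0.2 N)).
It fails at once if another tin, the bottle or the jar moved more than 30 mm (distance of any of tin_red, short_1, short_2, oil_bottle, jar from where it was at the start of the episode above 0.03 m).
It also fails if it takes over 69 s, if anything falls off the work surface, if the arm or the gripper's body presses on something with over 40 N, if the wrist force passes 120 N, or if a joint passes its speed limit or range.

## Working session

There is one attempt and no reset: what is moved stays moved. The work goes in short steps, Python scripts to look and compute and a tool call to move; the robot and the scene stay as the last step left them, time stands still between calls to the robot, and variables do not carry over. Pictures are saved under pics/ and viewed, at most 10 in all, crops included, and the job is handed in when it is done.

Besides the shell and the picture viewer there is one more tool, called after "Call:" by a JSON object that holds its "api" and its "payload". move_arm: Moves the arm, as the interface text tells. Its arguments: {"type":"object","properties":{"series":{"type":"array"},"fingers":{"type":"number"},"grip_force":{"type":"number"}},"required":["series"]}

```bash
ls; mkdir -p pics
python3 - <<'E'
from cell import telemetry, optics
import cv2
print(telemetry.state())
for n in("top","side"):
    im=optics.capture(n); cv2.imwrite(f"pics/{n}0.png",im[:,:,::-1]); print(n,optics.camera_params(n))
E
```

```text
pics
{'clock': 0.0, 'qpos': array([ 1.27726105e+00,  1.16466756e-01,  1.44229104e+00,  1.01450339e-05,
        1.58399788e+00, -3.77936373e-02]), 'dq': array([-0.00086672, -0.00073054,  0.00103827, -0.00113815,  0.00102962,
        0.00036461]), 'joint_efforts': array([ 1.85130812e-03, -7.31988001e+01, -6.32489204e+01, -3.80644678e-05,
        6.30436247e-03,  1.47179276e-05]), 'ee_pos': array([0.17075348, 0.65304578, 0.40395902]), 'eef_rot': array([-4.00598180e-01, -3.11574299e+00,  1.79912327e-03]), 'wrist_force': array([0.44028279, 0.15465164, 0.3608129 ]), 'moment': array([0.03797961, 0.01527593, 0.03377116]), 'grip_force': 0.0, 'gripper_width': 0.9992898599763501}
top {'fovy': 55.98055099080349, 'cx': 259.65287171270336, 'cy': 197.29437717371852, 'extrinsics': array([[-0.0269021 , -0.99948542, -0.01746908,  0.01605792],
       [-0.99834912,  0.02775046, -0.05028866,  0.59463919],
       [ 0.05074756,  0.01608737, -0.99858194,  0.95771706],
       [ 0.        ,  0.        ,  0.        ,  1.        ]])}
side {'fovy': 50.562927357735155, 'cx': 259.8283487762686, 'cy': 187.08097023787812, 'extrinsics': array([[-0.98900112, -0.14770553,  0.00773704,  0.56575064],
       [-0.11149077,  0.71009906, -0.69521877,  0.17027424],
       [ 0.09719359, -0.68843475, -0.71875656,  1.17287555],
       [ 0.        ,  0.        ,  0.        ,  1.        ]])}
```

View pics/top0.png

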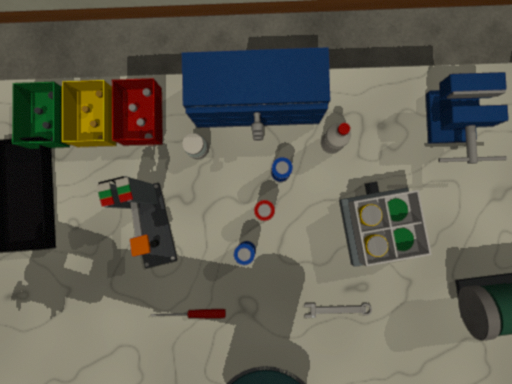

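View pics/side0.png

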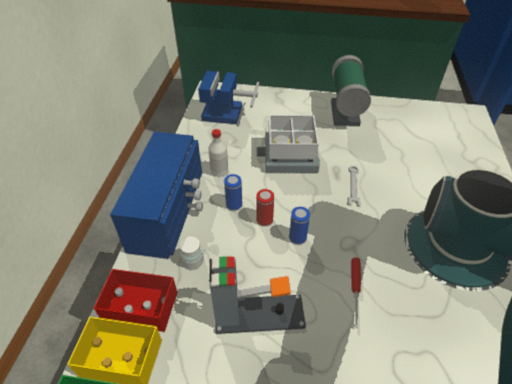

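The top view shows blue tins at (282,170) and (245,253), the red one at (264,210) and the crate at right with seats at (399,210) and (404,239). The pad is at (140,245). In the side view the pad is at (280,287) and the crate at (292,140).

```bash
cat > h.py <<'E'
import numpy as np, cv2
from cell import optics
def K(n):
    p=optics.camera_params(n); f=192/np.tan(np.radians(p["fovy"])/2); return f,p["cx"],p["cy"],p["extrinsics"]
def ray(n,u,v):
    f,cx,cy,E=K(n); R,t=E[:3,:3],E[:3,3]; return -R.T@t, R.T@np.array([(u-cx)/f,(v-cy)/f,1])
def plane(n,u,v,z):
    o,d=ray(n,u,v); return o+d*(z-o[2])/d[2]
def proj(n,P):
    f,cx,cy,E=K(n); c=E[:3,:3]@P+E[:3,3]; return np.array([cx+f*c[0]/c[2],cy+f*c[1]/c[2]])
def tri(a,b):
    (o1,d1),(o2,d2)=a,b; s=np.linalg.lstsq(np.c_[d1,-d2],o2-o1,rcond=None)[0]; p,q=o1+d1*s[0],o2+d2*s[1]; return (p+q)/2,np.linalg.norm(p-q)
E
python3 - <<'E'
from h import *
t=cv2.imread("pics/top0.png"); s=cv2.imread("pics/side0.png")
for n,im in(("top",t),("side",s)):
    h=cv2.cvtColor(im,cv2.COLOR_BGR2HSV)
    for c,lo,hi in(("blue",(105,120,60),(125,255,255)),("orange",(5,180,120),(16,255,255)),("green",(60,120,40),(90,255,255))):
        m=cv2.inRange(h,lo,hi)
        cs,hi_=cv2.findContours(m,cv2.RETR_CCOMP,cv2.CHAIN_APPROX_NONE)
        for k,q in enumerate(cs):
            a=cv2.contourArea(q)
            if 20<a<1500:
                M=cv2.moments(q);u,v=M["m10"]/a,M["m01"]/a
                z={"blue":.11,"orange":.137,"green":.062}[c]
                print(n,c,"hole" if hi_[0][k][3]>=0 else "",a,round(u,1),round(v,1),plane(n,u,v,z).round(4))
a=cv2.resize(t[175:275,330:440],None,fx=5,fy=5,interpolation=cv2.INTER_CUBIC)[:, :550]
cv2.imwrite("pics/c1.png",a)
cv2.imwrite("pics/c2.png",np.hstack([cv2.resize(t[170:280,90:190],None,fx=4,fy=4,interpolation=cv2.INTER_CUBIC),cv2.resize(s[110:220,252:332],None,fx=4,fy=4,interpolation=cv2.INTER_CUBIC)]))
E
```

```text
top blue  321.0 244.2 253.2 [0.456  0.0393 0.11  ]
top blue hole 160.0 243.9 254.0 [0.4542 0.04   0.11  ]
top blue  338.0 281.3 168.6 [ 0.6587 -0.0563  0.11  ]
top blue hole 158.0 281.9 167.1 [ 0.6623 -0.0579  0.11  ]
top blue  29.5 463.4 135.2 [ 0.727  -0.5001  0.11  ]
top blue  299.5 440.6 133.0 [ 0.7342 -0.4456  0.11  ]
top blue  806.0 479.1 113.6 [ 0.779  -0.5408  0.11  ]
top blue  33.5 432.0 98.0 [ 0.8213 -0.4294  0.11  ]
top blue  815.5 477.4 81.4 [ 0.8587 -0.5412  0.11  ]
top blue hole 60.5 212.3 105.3 [0.8205 0.109  0.11  ]
top blue hole 76.0 242.2 104.3 [0.8206 0.0351 0.11  ]
top blue hole 70.0 274.4 103.4 [ 0.8204 -0.0442  0.11  ]
top orange  277.5 139.3 245.2 [0.4836 0.2841 0.137 ]
top green  391.0 505.5 311.0 [ 0.2916 -0.6063  0.062 ]
top green  301.0 403.3 238.5 [ 0.4781 -0.3616  0.062 ]
top green  294.5 397.4 209.1 [ 0.5527 -0.3502  0.062 ]
top green  55.5 105.1 193.4 [0.6137 0.398  0.062 ]
top green  61.0 123.4 188.9 [0.6241 0.3504 0.062 ]
top green hole 189.5 33.4 137.7 [0.7649 0.586  0.062 ]
top green hole 58.5 46.7 125.0 [0.7974 0.5509 0.062 ]
top green hole 57.5 38
[... 426 characters left out ...]
232.3 179.6 [ 0.6637 -0.0591  0.11  ]
side blue hole 23.0 186.7 153.9 [ 0.8275 -0.1491  0.11  ]
side blue  1295.0 219.3 98.5 [ 0.7927 -0.4649  0.11  ]
side blue hole 25.0 234.0 107.2 [ 0.7288 -0.4198  0.11  ]
side blue hole 21.0 499.0 62.5 [-0.2971 -0.9082  0.11  ]
side blue hole 26.0 504.5 49.3 [-0.3502 -1.0321  0.11  ]
side blue hole 48.0 505.3 20.8 [-0.4312 -1.3351  0.11  ]
side blue  417.0 472.2 37.0 [-0.2351 -1.1309  0.11  ]
side blue hole 44.5 465.1 47.6 [-0.1825 -1.0196  0.11  ]
side orange  283.5 279.7 286.3 [0.4846 0.2879 0.137 ]
side green  190.0 76.0 380.4 [0.8822 0.5287 0.062 ]
side green  55.0 222.5 278.5 [0.631  0.2436 0.062 ]
side green  47.5 222.4 261.8 [0.6417 0.195  0.062 ]
```

View pics/c1.png

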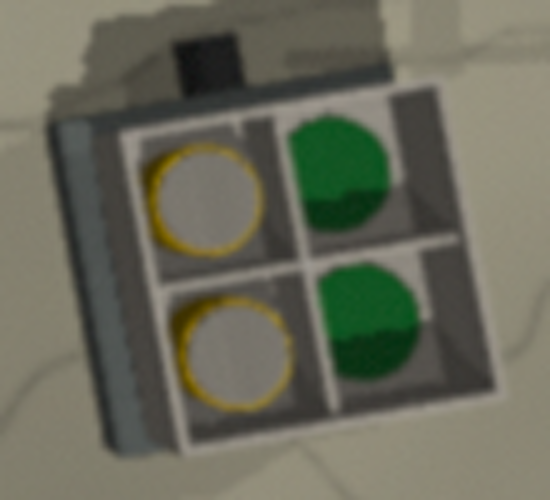

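View pics/c2.png

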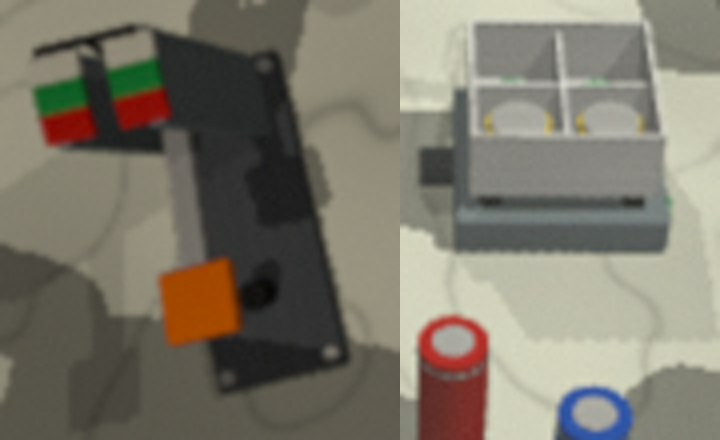

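```bash
cat >> h.py <<'E'
from scipy.spatial.transform import Rotation as Ro
from cell import telemetry
def go(gp=None,tcp=None,yaw=None):
    """units for a move to TCP pos, tool down with tool y at world angle yaw (mod pi)"""
    s=telemetry.state(); R0=Ro.from_rotvec(s["eef_rot"]); p=s["ee_pos"]
    y0=R0.as_matrix()[:,1]
    best=None
    R1=R0
    if yaw is not None:
        c=[]
        for a in(yaw,yaw+np.pi):
            y=np.array([np.cos(a),np.sin(a),0]);z=np.array([0,0,-1.]);c.append(Ro.from_matrix(np.c_[np.cross(y,z),y,z]))
        R1=min(c,key=lambda r:(R0.inv()*r).magnitude())
    if gp is not None: tcp=np.array(gp)-.155*R1.as_matrix()[:,2]
    print("t",(R0.inv().apply(tcp-p)/.03).round(3),"r",(np.degrees((R0.inv()*R1).as_rotvec())/6).round(3),"tcp",p.round(4),"y0",np.degrees(np.arctan2(y0[1],y0[0])).round(1))
    print("w",s["gripper_width"],"g",s["grip_force"],"F",s["wrist_force"].round(1),"t",s["clock"],"q",s["qpos"].round(2))
E
python3 - <<'E'
from h import *
c=[(121,131),(437,84),(503,395),(183,455)]
P=np.array([plane("top",330+(x+.5)/5-.5,175+(y+.5)/5-.5,.12) for x,y in c])
s=[(471,24),(648,22),(665,136),(469,138)]
S=np.array([plane("side",252+(x-400+.5)/4-.5,110+(y+.5)/4-.5,.12) for x,y in s])
for n,Q in(("top",P),("side",S)):
    print(n,Q.round(4).tolist(),[np.linalg.norm(Q[i]-Q[i-1]).round(4) for i in range(4)],Q.mean(0),[np.degrees(np.arctan2(*(Q[i]-Q[i-1])[1::-1])).round(1) for i in range(4)])
C=P.mean(0)[:2]
d=(P[0]-P[3])[:2]+(P[1]-P[2])[:2]; e=(P[0]-P[1])[:2]+(P[3]-P[2])[:2]
a=(np.arctan2(d[1],d[0])+np.arctan2(e[1],e[0])-np.pi/2)/2
X=np.array([np.cos(a),np.sin(a)]);Y=np.array([-X[1],X[0]])
print("C",C,"yaw",np.degrees(a)); 
for k in(1,-1):print("seat",C+.038*k*X-.038*Y)
go(gp=(.4546,.0395,.25),yaw=a+np.pi/2)
E
```

```text
top [[0.5749, -0.2266, 0.12], [0.5932, -0.3776, 0.12], [0.4451, -0.4014, 0.12], [0.4207, -0.2497, 0.12]] [np.float64(0.1559), np.float64(0.1521), np.float64(0.15), np.float64(0.1536)] [ 0.50845139 -0.31384519  0.12      ] [np.float64(8.5), np.float64(-83.1), np.float64(-170.9), np.float64(99.1)]
side [[0.5958, -0.3762, 0.12], [0.4449, -0.4033, 0.12], [0.4227, -0.2518, 0.12], [0.5773, -0.2247, 0.12]] [np.float64(0.1526), np.float64(0.1534), np.float64(0.1531), np.float64(0.157)] [ 0.51020179 -0.3139972   0.12      ] [np.float64(-83.0), np.float64(-169.8), np.float64(98.3), np.float64(9.9)]
C [ 0.50845139 -0.31384519] yaw 8.423469357333646
seat [ 0.55160801 -0.34586871]
seat [ 0.47642787 -0.35700181]
t [-1.4327e+01 -1.7393e+01 -1.5000e-02] r [-1.100e-02 -3.000e-03 -3.847e+00] tcp [0.1708 0.6531 0.404 ] y0 75.3
w 1.0002974896785461 g 0.0 F [ 0.6 -0.1 -0.1] t 0.1 q [ 1.28  0.12  1.44  0.    1.58 -0.04]
```

Call:
{"api": "move_arm", "payload": {"series": [[-1,-1.2,0,0,0,-0.3],[-2,-2.4,0,0,0,-0.6],[-3,-3.6,0,0,0,-0.9],[-4,-4.8,0,0,0,-1.2],[-5,-6,0,0,0,-1.5],[-6,-7.2,0,0,0,-1.8],[-7,-8.4,0,0,0,-2.1],[-8,-9.6,0,0,0,-2.4],[-9,-10.8,0,0,0,-2.7],[-10,-12,0,0,0,-3],[-11,-13.2,0,0,0,-3.3],[-12,-14.4,0,0,0,-3.6],[-13,-15.6,0,0,0,-3.85],[-13.8,-16.6,0,0,0,-3.85],[-14.33,-17.4,0,0,0,-3.85],[-14.33,-17.4,0,0,0,-3.85],[-14.33,-17.4,0,0,0,-3.85],[-14.33,-17.4,0,0,0,-3.85]], "fingers": 1, "grip_force": 50}}

```text
clock: 1.6
ee_pos: [0.4553, 0.0368, 0.4042]
eef_rot: [0.225, -3.133, 0.0]
wrist_force: [-0.0, -0.1, -0.9]
gripper_width: 0.999
grip_force: 0.0
```

Run:
```python
from h import *
go(gp=(.4546,.0395,.088),yaw=np.radians(98.5))
im=np.hstack([optics.capture("top")[130:380,130:380],optics.capture("side")[130:380,180:430]])
cv2.imwrite("pics/a1.png",cv2.resize(im[:,:,::-1],(800,400)))
```

```text
t [0.006 0.093 5.373] r [-0.002 -0.01  -0.048] tcp [0.4553 0.0368 0.4042] y0 98.2
w 0.9991217314834403 g 0.0 F [-0.  -0.1 -0.9] t 1.6 q [ 0.02 -0.37  1.89 -0.    1.63 -1.69]
```

View pics/a1.png

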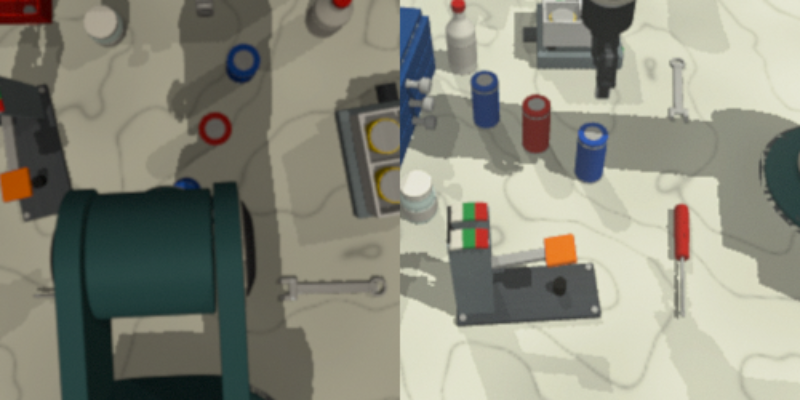

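The arm is above the nearer blue tin; the side view has the gripper at about (605,60) and that tin at (590,150), which is consistent. Next I descend and close.

Call:
{"api": "move_arm", "payload": {"series": [[0,0.09,0.7,0,0,0],[0,0.09,1.5,0,0,0],[0,0.09,2.3,0,0,0],[0,0.09,3.1,0,0,0],[0,0.09,3.8,0,0,0],[0,0.09,4.4,0,0,0],[0,0.09,4.9,0,0,0],[0,0.09,5.2,0,0,0],[0,0.09,5.37,0,0,0],[0,0.09,5.37,0,0,0],[0,0.09,5.37,0,0,0]]}}

```text
clock: 2.62
ee_pos: [0.4543, 0.0424, 0.2443]
eef_rot: [-0.232, 3.132, -0.0]
wrist_force: [-0.7, -0.4, -0.1]
gripper_width: 0.999
grip_force: 0.0
```

Call:
{"api": "move_arm", "payload": {"series": [[0,0,0,0,0,0],[0,0,0,0,0,0],[0,0,0,0,0,0],[0,0,0,0,0,0],[0,0,0,0,0,0],[0,0,0,0,0,0],[0,0,0,0,0,0],[0,0,0,0,0,0],[0,0,0,0,0,0],[0,0,0,0,0,0]], "fingers": -1, "grip_force": 50}}

```text
clock: 3.45
ee_pos: [0.4545, 0.0418, 0.2445]
eef_rot: [-0.231, 3.132, -0.0]
wrist_force: [-0.9, -1.3, 6.8]
gripper_width: 0.598
grip_force: 51.4
```

Run:
```python
from h import *
go(gp=(.4774,-.357,.255))
```

```text
t [  1.193 -13.262  -5.516] r [0. 0. 0.] tcp [0.4545 0.0418 0.2445] y0 98.4
w 0.597831794987849 g 51.406811624765396 F [-0.9 -1.3  6.8] t 3.45 q [ 0.04 -0.29  2.08 -0.    1.34 -1.68]
```

Call:
{"api": "move_arm", "payload": {"series": [[0,0,-0.3,0,0,0],[0,0,-0.8,0,0,0],[0,0,-1.5,0,0,0],[0,0,-2.3,0,0,0],[0,0,-3.1,0,0,0],[0,0,-3.9,0,0,0],[0,0,-4.6,0,0,0],[0,0,-5.1,0,0,0],[0,0,-5.4,0,0,0],[0,0,-5.5,0,0,0]]}}

```text
clock: 4.28
ee_pos: [0.4542, 0.0419, 0.4102]
eef_rot: [-0.231, 3.131, -0.0]
wrist_force: [-0.5, -0.1, -2.2]
gripper_width: 0.598
grip_force: 52.4
```

Call:
{"api": "move_arm", "payload": {"series": [[0,-0.3,0,0,0,0],[0.1,-0.8,0,0,0,0],[0.2,-1.5,0,0,0,0],[0.2,-2.3,0,0,0,0],[0.3,-3.1,0,0,0,0],[0.4,-3.9,0,0,0,0],[0.5,-4.8,0,0,0,0],[0.5,-5.7,0,0,0,0],[0.6,-6.6,0,0,0,0],[0.7,-7.5,0,0,0,0],[0.8,-8.4,0,0,0,0],[0.8,-9.3,0,0,0,0],[0.9,-10.2,0,0,0,0],[1,-11,0,0,0,0],[1.1,-11.7,0,0,0,0],[1.1,-12.3,0,0,0,0],[1.2,-12.8,0,0,0,0],[1.2,-13.1,0,0,0,0],[1.2,-13.26,0,0,0,0],[1.2,-13.26,0,0,0,0]]}}

```text
clock: 5.95
ee_pos: [0.477, -0.3574, 0.408]
eef_rot: [0.23, -3.132, -0.001]
wrist_force: [-0.1, -0.1, -1.5]
gripper_width: 0.592
grip_force: 52.5
```

Run:
```python
from h import *
a,b=optics.capture("top"),optics.capture("side")
go(gp=(.4774,-.357,.150))
im=np.hstack([a[130:330,300:500],b[60:260,220:420]])
cv2.imwrite("pics/a2.png",cv2.resize(im[:,:,::-1],(800,400)))
```

```text
t [-0.009 -0.025  3.449] r [0. 0. 0.] tcp [ 0.4771 -0.3564  0.4085] y0 98.5
w 0.6006744212062631 g 52.50142425298691 F [ 0.7  1.2 -2.1] t 6.05 q [-0.68 -0.06  1.61  0.    1.59 -2.4 ]
```

View pics/a2.png

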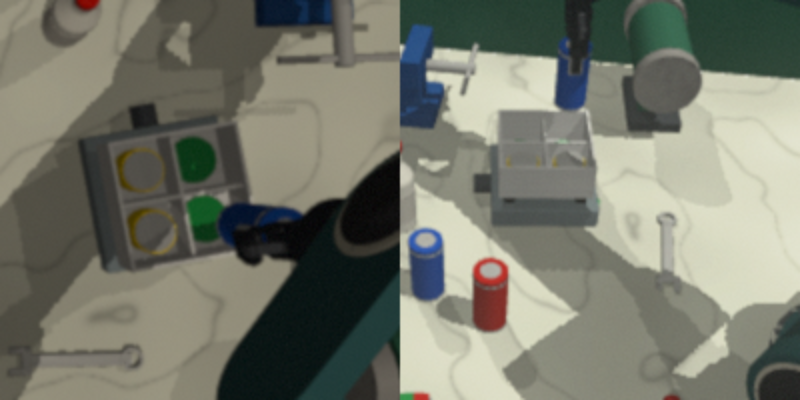

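The tin is held upright over the near seat: in the top crop it is at (260,225), and in the side crop it hangs above the crate at (572,75). I lower it slowly.

Call:
{"api": "move_arm", "payload": {"series": [[0,0,0.3,0,0,0],[0,0,0.7,0,0,0],[0,0,1.1,0,0,0],[0,0,1.5,0,0,0],[0,0,1.9,0,0,0],[0,0,2.3,0,0,0],[0,0,2.6,0,0,0],[0,0,2.9,0,0,0],[0,0,3.1,0,0,0],[0,0,3.2,0,0,0],[0,0,3.25,0,0,0],[0,0,3.3,0,0,0],[0,0,3.3,0,0,0],[0,0,3.3,0,0,0]]}}

```text
clock: 7.22
ee_pos: [0.4771, -0.3569, 0.31]
eef_rot: [-0.231, 3.133, -0.001]
wrist_force: [-0.4, 1.7, -2.3]
gripper_width: 0.597
grip_force: 52.5
```

Run:
```python
from h import *
go(gp=(.4774,-.357,.1515))
```

```text
t [-0.008 -0.003  0.117] r [0. 0. 0.] tcp [ 0.4771 -0.3569  0.31  ] y0 98.4
w 0.5970863245189074 g 52.501055002212524 F [-0.4  1.7 -2.3] t 7.2167 q [-0.69 -0.01  1.73  0.    1.42 -2.4 ]
```

Call:
{"api": "move_arm", "payload": {"series": [[0,0,0.03,0,0,0],[0,0,0.06,0,0,0],[0,0,0.09,0,0,0],[0,0,0.12,0,0,0],[0,0,0.12,0,0,0],[0,0,0.12,0,0,0]]}}

```text
clock: 7.72
ee_pos: [0.4771, -0.3569, 0.3065]
eef_rot: [-0.231, 3.133, -0.001]
wrist_force: [-0.8, 0.6, 3.8]
gripper_width: 0.596
grip_force: 52.6
```

Touchdown: the force turned upward. I release, then lift.

Call:
{"api": "move_arm", "payload": {"series": [[0,0,0,0,0,0],[0,0,0,0,0,0],[0,0,0,0,0,0],[0,0,0,0,0,0],[0,0,0,0,0,0],[0,0,0,0,0,0]], "fingers": 1}}

```text
clock: 8.22
ee_pos: [0.477, -0.3569, 0.306]
eef_rot: [0.231, -3.133, -0.0]
wrist_force: [0.2, 0.3, 0.2]
gripper_width: 1.006
grip_force: 0.0
```

Call:
{"api": "move_arm", "payload": {"series": [[0,0,-0.2,0,0,0],[0,0,-0.5,0,0,0],[0,0,-1,0,0,0],[0,0,-1.6,0,0,0],[0,0,-2.4,0,0,0],[0,0,-3.2,0,0,0],[0,0,-4,0,0,0],[0,0,-4,0,0,0]]}}

```text
clock: 8.88
ee_pos: [0.4769, -0.3567, 0.4332]
eef_rot: [-0.231, 3.127, -0.008]
wrist_force: [0.5, 0.5, 1.5]
gripper_width: 1.003
grip_force: 0.0
```

Run:
```python
from h import *
go(gp=(.663,-.0585,.265),yaw=np.radians(98.5))
```

```text
t [-7.594  8.924  0.428] r [-0.054  0.05  -0.009] tcp [ 0.4769 -0.3567  0.4332] y0 98.4
w 1.0029583430649625 g 0.0 F [0.5 0.5 1.5] t 8.8833 q [-0.69 -0.06  1.58  0.    1.62 -2.4 ]
```

Call:
{"api": "move_arm", "payload": {"series": [[-0.5,0.6,0,0,0,0],[-1.1,1.3,0,0,0,0],[-1.8,2.1,0,0,0,0],[-2.5,3,0,0,0,0],[-3.3,3.9,0,0,0,0],[-4.1,4.8,0,0,0,0],[-4.9,5.7,0,0,0,0],[-5.6,6.6,0,0,0,0],[-6.3,7.4,0.1,0,0,0],[-6.9,8.1,0.2,0,0,0],[-7.3,8.6,0.3,0,0,0],[-7.6,8.92,0.4,0,0,0],[-7.6,8.92,0.4,0,0,0],[-7.6,8.92,0.4,0,0,0],[-7.6,8.92,0.4,0,0,0]]}}

```text
clock: 10.13
ee_pos: [0.6629, -0.0595, 0.4146]
eef_rot: [-0.23, 3.133, -0.001]
wrist_force: [-0.3, -0.2, 0.4]
gripper_width: 1.001
grip_force: 0.0
```

Run:
```python
from h import *
go(gp=(.663,-.0585,.0885),yaw=np.radians(98.5))
a,b=optics.capture("top"),optics.capture("side")
im=np.hstack([a[100:300,240:440],b[60:260,200:400]])
cv2.imwrite("pics/a3.png",cv2.resize(im[:,:,::-1],(800,400)))
```

```text
t [-5.000e-03  3.300e-02  5.703e+00] r [-0.004  0.003 -0.015] tcp [ 0.6629 -0.0595  0.4146] y0 98.4
w 1.0006228256279812 g 0.0 F [-0.3 -0.2  0.4] t 10.1333 q [-0.13  0.09  1.45 -0.    1.6  -1.85]
```

View pics/a3.png

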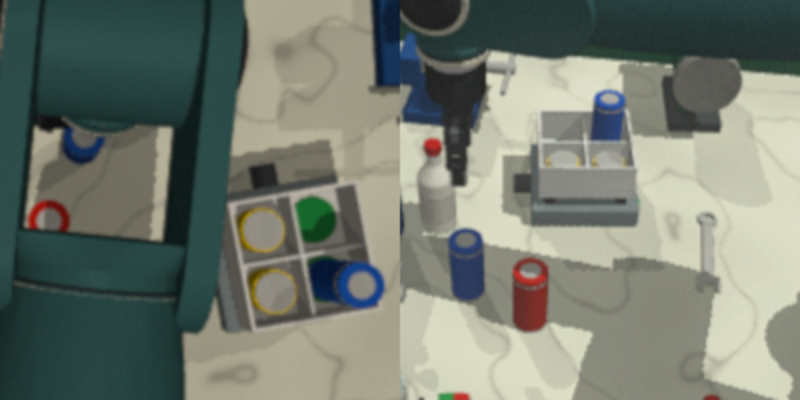

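Tin 1 stands upright in its cell, with its lid at (358,285) in the top crop and (610,100) in the side crop. Next is tin 2.

Call:
{"api": "move_arm", "payload": {"series": [[0,0.03,0.7,0,0,0],[0,0.03,1.5,0,0,0],[0,0.03,2.3,0,0,0],[0,0.03,3.1,0,0,0],[0,0.03,3.9,0,0,0],[0,0.03,4.6,0,0,0],[0,0.03,5.1,0,0,0],[0,0.03,5.4,0,0,0],[0,0.03,5.6,0,0,0],[0,0.03,5.7,0,0,0],[0,0.03,5.7,0,0,0],[0,0.03,5.7,0,0,0]]}}

```text
clock: 11.23
ee_pos: [0.6634, -0.0579, 0.244]
eef_rot: [-0.231, 3.132, -0.0]
wrist_force: [0.3, 0.3, 0.2]
gripper_width: 1.0
grip_force: 0.0
```

Call:
{"api": "move_arm", "payload": {"series": [[0,0,0,0,0,0],[0,0,0,0,0,0],[0,0,0,0,0,0],[0,0,0,0,0,0],[0,0,0,0,0,0],[0,0,0,0,0,0],[0,0,0,0,0,0],[0,0,0,0,0,0],[0,0,0,0,0,0],[0,0,0,0,0,0]], "fingers": -1, "grip_force": 50}}

```text
clock: 12.07
ee_pos: [0.6633, -0.0577, 0.2438]
eef_rot: [-0.231, 3.132, -0.0]
wrist_force: [-1.9, 1.0, 5.8]
gripper_width: 0.599
grip_force: 52.1
```

Call:
{"api": "move_arm", "payload": {"series": [[0,0,-0.3,0,0,0],[0,0,-0.8,0,0,0],[0,0,-1.5,0,0,0],[0,0,-2.3,0,0,0],[0,0,-3.1,0,0,0],[0,0,-3.9,0,0,0],[0,0,-4.7,0,0,0],[0,0,-5.3,0,0,0],[0,0,-5.7,0,0,0],[0,0,-5.9,0,0,0],[0,0,-5.9,0,0,0]]}}

```text
clock: 12.98
ee_pos: [0.663, -0.0578, 0.4215]
eef_rot: [-0.231, 3.131, -0.001]
wrist_force: [0.2, -0.5, -3.0]
gripper_width: 0.596
grip_force: 52.8
```

Run:
```python
from h import *
go(gp=(.5525,-.346,.265),yaw=np.radians(98.5))
```

```text
t [ 5.056 -8.963  0.047] r [-0.004  0.015 -0.009] tcp [ 0.663  -0.0578  0.4215] y0 98.4
w 0.5957803045964503 g 52.78212010860443 F [ 0.2 -0.5 -3. ] t 12.9833 q [-0.13  0.09  1.44 -0.    1.61 -1.84]
```

Call:
{"api": "move_arm", "payload": {"series": [[0.2,-0.4,0,0,0,0],[0.5,-1,0,0,0,0],[0.9,-1.7,0,0,0,0],[1.4,-2.5,0,0,0,0],[1.9,-3.4,0,0,0,0],[2.4,-4.3,0,0,0,0],[2.9,-5.2,0,0,0,0],[3.4,-6.1,0,0,0,0],[3.9,-6.9,0,0,0,0],[4.3,-7.6,0,0,0,0],[4.6,-8.2,0,0,0,0],[4.9,-8.7,0,0,0,0],[5.05,-8.96,0,0,0,0],[5.05,-8.96,0,0,0,0],[5.05,-8.96,0,0,0,0],[5.05,-8.96,0,0,0,0]]}}

```text
clock: 14.32
ee_pos: [0.5529, -0.3454, 0.4195]
eef_rot: [0.232, -3.133, -0.001]
wrist_force: [0.8, -0.1, -4.5]
gripper_width: 0.597
grip_force: 53.0
```

Run:
```python
from h import *
go(gp=(.5525,-.346,.151),yaw=np.radians(98.5))
```

```text
t [ 0.016 -0.02   3.784] r [ 0.006 -0.003 -0.006] tcp [ 0.5529 -0.3454  0.4195] y0 98.5
w 0.5967958876233089 g 52.99288183450699 F [ 0.8 -0.1 -4.5] t 14.3167 q [-0.6   0.06  1.47  0.    1.61 -2.32]
```

Call:
{"api": "move_arm", "payload": {"series": [[0,0,0.3,0,0,0],[0,0,0.7,0,0,0],[0,0,1.1,0,0,0],[0,0,1.5,0,0,0],[0,0,1.9,0,0,0],[0,0,2.3,0,0,0],[0,0,2.7,0,0,0],[0,0,3.1,0,0,0],[0,0,3.4,0,0,0],[0,0,3.55,0,0,0],[0,0,3.65,0,0,0],[0,0,3.69,0,0,0],[0,0,3.73,0,0,0],[0,0,3.76,0,0,0],[0,0,3.79,0,0,0],[0,0,3.79,0,0,0],[0,0,3.79,0,0,0]]}}

```text
clock: 15.73
ee_pos: [0.5528, -0.3459, 0.3065]
eef_rot: [-0.231, 3.133, -0.0]
wrist_force: [0.8, -0.4, -4.7]
gripper_width: 0.599
grip_force: 53.0
```

Call:
{"api": "move_arm", "payload": {"series": [[0,0,0.02,0,0,0],[0,0,0.04,0,0,0],[0,0,0.05,0,0,0],[0,0,0.05,0,0,0],[0,0,0.05,0,0,0]]}}

```text
clock: 16.15
ee_pos: [0.5528, -0.3459, 0.3058]
eef_rot: [-0.231, 3.132, -0.001]
wrist_force: [-3.1, 2.6, 5.2]
gripper_width: 0.596
grip_force: 53.8
```

Contact. I open and lift.

Call:
{"api": "move_arm", "payload": {"series": [[0,0,0,0,0,0],[0,0,0,0,0,0],[0,0,0,0,0,0],[0,0,0,0,0,0],[0,0,0,0,0,0],[0,0,0,0,0,0]], "fingers": 1}}

```text
clock: 16.65
ee_pos: [0.5528, -0.3459, 0.3048]
eef_rot: [0.231, -3.133, -0.0]
wrist_force: [-0.8, 0.2, 0.7]
gripper_width: 1.003
grip_force: 0.0
```

Call:
{"api": "move_arm", "payload": {"series": [[0,0,-0.2,0,0,0],[0,0,-0.5,0,0,0],[0,0,-1,0,0,0],[0,0,-1.6,0,0,0],[0,0,-2.4,0,0,0],[0,0,-3.2,0,0,0],[0,0,-4,0,0,0],[0,0,-4,0,0,0],[0,0,-4,0,0,0]]}}

```text
clock: 17.4
ee_pos: [0.5526, -0.3458, 0.428]
eef_rot: [-0.231, 3.13, -0.004]
wrist_force: [0.4, -0.2, -1.1]
gripper_width: 1.0
grip_force: 0.0
```

Run:
```python
from h import *
go(tcp=np.array([.484,.286,.42]))
```

```text
t [-0.83  21.168  0.21 ] r [0. 0. 0.] tcp [ 0.5526 -0.3458  0.428 ] y0 98.4
w 0.9997790334854645 g 0.0 F [ 0.4 -0.2 -1.1] t 17.4 q [-0.6   0.06  1.46  0.    1.61 -2.32]
```

Call:
{"api": "move_arm", "payload": {"series": [[0,0.6,0,0,0,0],[-0.1,1.4,0,0,0,0],[-0.1,2.4,0,0,0,0],[-0.2,3.4,0,0,0,0],[-0.2,4.4,0,0,0,0],[-0.2,5.4,0,0,0,0],[-0.3,6.4,0,0,0,0],[-0.3,7.4,0,0,0,0],[-0.3,8.4,0,0,0,0],[-0.4,9.3,0,0,0,0],[-0.4,10,0,0,0,0],[-0.4,10.5,0,0,0,0],[-0.4,10.5,0,0,0,0]], "fingers": -1}}

```text
clock: 18.48
ee_pos: [0.5179, -0.0304, 0.4247]
eef_rot: [0.235, -3.132, -0.001]
wrist_force: [-0.4, -0.5, 1.3]
gripper_width: -0.006
grip_force: 0.0
```

Run:
```python
from h import *
pu={}
for n in("top","side"):
    im=cv2.cvtColor(optics.capture(n),cv2.COLOR_RGB2BGR); 
    if n=="top": cv2.imwrite("pics/a4.png",cv2.resize(im,None,fx=1.5,fy=1.5))
    h=cv2.cvtColor(im,cv2.COLOR_BGR2HSV)
    m=cv2.inRange(h,(105,120,60),(125,255,255)); cs,hi=cv2.findContours(m,cv2.RETR_CCOMP,cv2.CHAIN_APPROX_NONE)
    for k,q in enumerate(cs):
        a=cv2.contourArea(q)
        if a>60 and hi[0][k][3]>=0:
            M=cv2.moments(q);P=plane(n,M["m10"]/a,M["m01"]/a,.172)
            if .4<P[0]<.62 and -.43<P[1]<-.28: print(n,a,P.round(4))
    m=cv2.inRange(h,(5,180,120),(16,255,255)); q=max(cv2.findContours(m,0,1)[0],key=cv2.contourArea)
    M=cv2.moments(q);print(n,"pad",M["m00"],plane(n,M["m10"]/M["m00"],M["m01"]/M["m00"],.135).round(4), [plane(n,u,v,.137)[:2].round(3).tolist() for u,v in cv2.boxPoints(cv2.minAreaRect(q))])
go(tcp=np.array([.484,.286,.42]))
```

```text
top 183.0 [ 0.4769 -0.3581  0.172 ]
top 182.5 [ 0.5519 -0.346   0.172 ]
top pad 279.5 [0.4837 0.284  0.135 ] [[0.503, 0.308], [0.509, 0.267], [0.466, 0.26], [0.46, 0.301]]
side pad 281.5 [0.4847 0.2866 0.135 ] [[0.511, 0.273], [0.47, 0.259], [0.46, 0.302], [0.499, 0.316]]
t [-0.441 10.664  0.154] r [0. 0. 0.] tcp [ 0.5183 -0.0324  0.4247] y0 98.5
w -0.005057964990104112 g 0.0 F [ 1.4 -0.1  0.1] t 18.5833 q [-0.11 -0.23  1.74 -0.    1.63 -1.83]
```

View pics/a4.png

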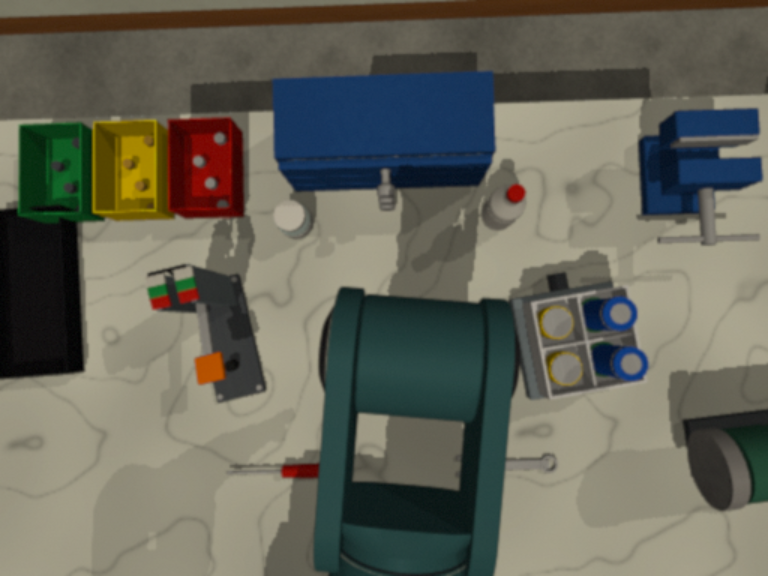

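Both tins sit within about 1 mm of their seats, with lids at (618,313) and (630,362). The pad at (209,368) is still raised, centre about (0.484, 0.285). I move over it.

Call:
{"api": "move_arm", "payload": {"series": [[0,0.5,0,0,0,0],[-0.1,1.2,0,0,0,0],[-0.1,2.1,0,0,0,0],[-0.2,3.1,0,0,0,0],[-0.2,4.1,0,0,0,0],[-0.2,5.1,0,0,0,0],[-0.3,6.1,0,0,0,0],[-0.3,7.1,0,0,0,0],[-0.3,8.1,0,0,0,0],[-0.4,9,0,0,0,0],[-0.4,9.8,0,0,0,0],[-0.44,10.4,0,0,0,0],[-0.44,10.65,0,0,0,0],[-0.44,10.65,0,0,0,0],[-0.44,10.65,0,0,0,0],[-0.44,10.65,0,0,0,0]]}}

```text
clock: 19.92
ee_pos: [0.4849, 0.2843, 0.4247]
eef_rot: [0.23, -3.133, 0.001]
wrist_force: [0.0, 0.5, -0.1]
gripper_width: 0.0
grip_force: 0.0
```

Run:
```python
from h import *
go(tcp=np.array([.484,.285,.32]))
```

```text
t [0.026 0.029 3.491] r [0. 0. 0.] tcp [0.4849 0.2843 0.4247] y0 98.4
w 0.00036470328295239797 g 0.0 F [ 0.   0.5 -0.1] t 19.9167 q [ 0.48 -0.14  1.66 -0.    1.62 -1.23]
```

Call:
{"api": "move_arm", "payload": {"series": [[0.03,0.03,0.6,0,0,0],[0.03,0.03,1.3,0,0,0],[0.03,0.03,2,0,0,0],[0.03,0.03,2.6,0,0,0],[0.03,0.03,3.1,0,0,0],[0.03,0.03,3.5,0,0,0],[0.03,0.03,3.8,0,0,0],[0.03,0.03,4,0,0,0],[0.03,0.03,4.1,0,0,0],[0.03,0.03,4.1,0,0,0],[0.03,0.03,4.1,0,0,0]]}}

```text
clock: 20.83
ee_pos: [0.4837, 0.2861, 0.3027]
eef_rot: [-0.231, 3.132, 0.0]
wrist_force: [-0.7, -2.2, 5.5]
gripper_width: -0.003
grip_force: 2.1
```

Call:
{"api": "move_arm", "payload": {"series": [[0,0,0.1,0,0,0],[0,0,0.2,0,0,0],[0,0,0.3,0,0,0],[0,0,0.4,0,0,0],[0,0,0.5,0,0,0],[0,0,0.6,0,0,0],[0,0,0.67,0,0,0],[0,0,0.67,0,0,0],[0,0,0.67,0,0,0],[0,0,0.67,0,0,0],[0,0,0.67,0,0,0],[0,0,0.67,0,0,0],[0,0,0.67,0,0,0],[0,0,0.67,0,0,0],[0,0,0.67,0,0,0],[0,0,0.67,0,0,0],[0,0,0.67,0,0,0],[0,0,0.67,0,0,0],[0,0,0.67,0,0,0],[0,0,0.67,0,0,0]]}}

```text
clock: 22.5
ee_pos: [0.4835, 0.2864, 0.2829]
eef_rot: [-0.232, 3.132, 0.001]
wrist_force: [-4.4, -1.0, 7.9]
gripper_width: 0.0
grip_force: 4.1
```

Run:
```python
from h import *
go(tcp=np.array([.484,.285,.282]))
a,b=optics.capture("top"),optics.capture("side")
im=np.hstack([a[160:260,80:180],b[230:330,190:290]])
cv2.imwrite("pics/a5.png",cv2.resize(im[:,:,::-1],(800,400),interpolation=cv2.INTER_CUBIC))
```

```text
t [-0.011 -0.048  0.03 ] r [0. 0. 0.] tcp [0.4835 0.2864 0.2829] y0 98.5
w 3.4808875014528393e-05 g 4.089698827592656 F [-4.4 -1.   7.9] t 22.5 q [ 0.49 -0.07  1.83  0.    1.38 -1.23]
```

View pics/a5.png

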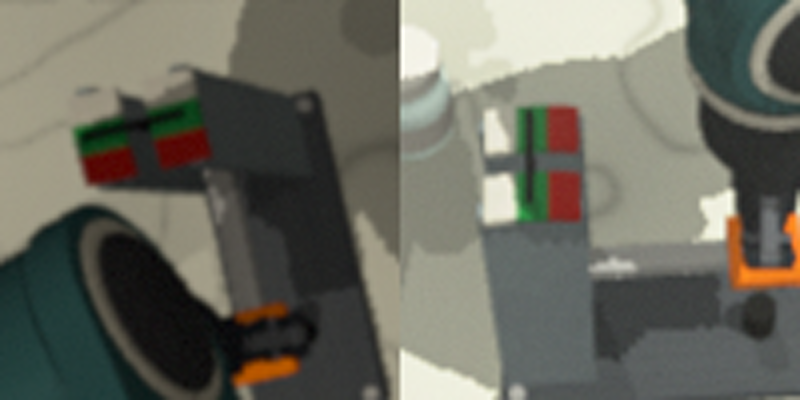

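The pointer stands in mid-green in both views, at (140,130) in the top crop and (530,155) in the side crop, with the fingertips on the pad. I hold it a little longer and hand in.

Call:
{"api": "move_arm", "payload": {"series": [[0,0,0,0,0,0],[0,0,0,0,0,0],[0,0,0,0,0,0],[0,0,0,0,0,0],[0,0,0,0,0,0],[0,0,0,0,0,0],[0,0,0,0,0,0],[0,0,0,0,0,0],[0,0,0,0,0,0],[0,0,0,0,0,0],[0,0,0,0,0,0],[0,0,0,0,0,0],[0,0,0,0,0,0],[0,0,0,0,0,0]]}}

```text
clock: 23.77
ee_pos: [0.4835, 0.2864, 0.2829]
eef_rot: [-0.232, 3.132, 0.001]
wrist_force: [-5.3, -2.2, 8.4]
gripper_width: 0.001
grip_force: 4.1
```

```bash
python3 -c "
from cell import ticket
print(ticket.hand_in())"
```

```text
the job is handed in; nothing more can be done
None
```

Job handed in at about 24 s (no verdict was returned): both blue tins stand upright within about 1 mm of their green seats, and the fingers are holding the lever at mid-green with about 8 N.

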